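Dial 36 on the decade box and switch it in

ROBOT

A 6-joint arm with a two-finger parallel gripper is mounted at the origin on a cart in front of the work surface, level with it; the furniture and walls round the work are solid. World frame = base frame: x ahead of the robot, y to its left, z up, the work surface at z = 0. Lengths are in m, angles in rad, forces in N, time in s.
With the tool pointing down it reaches from about 0.3 to 0.875 m from the base axis. Payload 4.2 kg.
Tool frame: the origin (TCP) lies between the finger pads; the fingertips stand 8 mm ahead of it and the grasp point (between the pads) lies 11 mm behind it; z points along the fingers, y is the line along which they close (so a half turn about z gives the same grasp; the last joint's range is limited). The gripper opens to 85 mm and grips with 20 to 120 N. Pads are 22 mm wide; open, the fingers measure 114 mm over their backs; the gripper's body (76 mm by 85 mm) begins 54 mm behind the grasp point. The pads swing forward as they close: fully open they stand 13 mm farther back than shut.
Start: joints at [-1.235, 0.32, 1.565, -0, 1.257, -0.02], TCP at [0.2, -0.539, 0.239] pointing down, gripper open.
Joint ranges: [-3.11, 3.11], [-0.84, 2.01], [0.21, 2.61], [-1.34, 4.49], [0.05, 2.63], [-2.56, 2.56]. Speed limits (rad/s): [2.57, 2.57, 3.14, 3.14, 3.14, 3.14].

INTERFACE

Orientations are given as a unit quaternion [w, x, y, z].
In Python, from cell import get_state, viewer, manip gives the robot as it stands.
- The arm moves only by the tool carry_out, never from a script. Its argument "targets" is a list of rows, each a list of 3 entries, a list of its own where there are three numbers: the shift along the tool's x, y, z in cm, then the turn, a rotation vector about the tool's x, y, z in degrees, then the gripper command: -1 is fully open, 1 is shut, values between are in proportion. In form: [[[x, y, z], [ax, ay, az], claw], ...]. A call has 1 to 8 rows; each row shifts and turns the commanded pose from where the row before left it, along the tool's axes as they then stand; what a row does not reach is not made up. A row lasts 1/12 s, in which the tool goes at most 41.7 mm and 7.16 degrees, less where a joint would pass 70% of its speed; a pose out of reach is approached as far as the arm can. A call with a gripper value outside its range is refused whole. The fingers move at their own pace and stop on an object; "squeeze" is the grip in N (left out, the last holds). Time passes only in rows, so rows that do not move let the fingers close. It gives the time, the measured TCP pose, the force, the opening and the grip force at its end, in the units of the state.
- get_state(): the state, without advancing time (a new reading comes with each control period).
- viewer.read_camera(name): name is "scene" or "top" or "wrist"; returns a dict with "color" (384x512x3 uint8, red, green, blue), "range_z" (384x512 float32, m along the optical axis (not along the pixel's ray), 0 where there is no reading), "K" (3x3 intrinsics, pixels), "eye" and "rotation" of the camera in the world. Camera axes: x right, y down, z forward; pixel columns grow to the right and rows downward; lengths in m; the calibration is good to about 2 mm. A picture is of the moment at which its call begins.
- manip.job_done(): hands the job in; it is judged then, once.
The state is a dict: "t": time; "qpos": joint angles; "qvel": joint speeds; "joint_efforts": joint torques, N m; "tool_pos": TCP position; "tcp_rot": TCP orientation; "force": force on the tool from outside, world axes, zero at the start; "torque": the same for the moment, N m; "opening": finger opening in m; "grip_force": force on a finger pad.
Only numpy, scipy, OpenCV 4.12 (cv2) and the standard library are available. Lean on these libraries where they do the work, as an engineer would, in place of code of your own. Each camera call takes 0.05 s, during which the arm holds its last target. There are 200 camera calls.

TASK

With a fingertip, turn the two selector knobs of the decade box until it is set to 36: the left (tens) pointer on 3 and the right (units) pointer on 6, counting clicks clockwise from each dial's long zero mark. Only when both are set, push the small steel toggle between them over, away from you towards the two binding posts, to switch the resistance in. Push gently, do not pinch the knobs or the toggle, do not shove or lift the box, and leave the meter, board, probe and screwdriver round it alone.

Things in the scene. Friction and masses are not known exactly. Their poses are not given: they have to be found in the camera images.
- decade_box: resistance decade box: flat grey steel case with an aluminium top panel, 170 (its x) x 330 (its y) x 66 mm high, standing loose on rubber feet, 2.3 to 3.3 kg. Origin: centre of its underside; x points from the robot's side of the box to the side with the binding posts, y to the left, z up.
- panel (a point): centre of the level top panel, 66 mm above the bench, box axes. From it, in mm: selector axes at (-18, +92) tens and (-18, -92) units; toggle pivot at (-18, 0); two black binding posts, 22 mm high and 17 mm across, at (58, +20) and (58, -20). Nothing else stands up on the panel.
- selector_tens (a joint): angle of the left selector (rad), growing clockwise seen from above. Clicks 0 to 9, one each 0.5236 rad: number k rests at k x 0.5236, stops just outside 0 and 9. The pointer's direction, from box +x towards +y, is 135 deg minus the angle. A click takes 0.1 N m (5 N sideways at 20 mm); past halfway to the next number the knob snaps into it by itself.
- tens_knob (a point): left selector's axis, at the knob's top, 29 mm above the panel. Black bar 12 mm wide with a hub of 22 mm diameter; blunt tail to 30 mm from the axis; pointer end to 38 mm, its last 10 mm only 8 mm wide, white line on top. Bar sides upright from 5 to 29 mm above the panel; round skirt below, 48 mm diameter, 5 mm high.
- tens_zero (a point): middle of the left dial's zero mark, on the panel, 48 mm from the axis, to the near left of it: the longest and thickest (16 x 3 mm) of ten black marks round the knob. The others (8 mm long) are 1 to 9, clockwise, 30 deg apart.
- selector_units (a joint): angle of the right selector (rad); same mechanism, numbers and sense as selector_tens.
- units_knob (a point): right selector's axis, at the knob's top; same knob as the left one.
- units_zero (a point): middle of the right dial's zero mark; same dial as the left one.
- output_toggle (a joint): angle of the toggle (rad): 0 = off, leaning 0.35 rad towards the robot (box -x); 0.70 = on, leaning as far the other way (box +x). Over-centre spring: about 2.5 N at the tip; past the middle it snaps over by itself and stays.
- toggle_tip (a point): tip of the steel bat toggle, on its centre line, about 38 mm above the panel: 34 mm long from its pivot, 6 mm thick at the foot, 10 mm at the tip. The pivot is 6 mm above the panel; the bushing round it is 13 mm across and 8 mm high, its nut 20 mm across.
- control_board: bystander: black circuit board under test, 87 x 155 x 21 mm, lying beyond the box; origin centre of its underside. Must stay where it is.
- meter: bystander: hand multimeter lying on its back, 176 x 71 x 52 mm, right of the box; origin centre of its underside. Must stay where it is.
- probe_a: bystander: grey and red test probe, 130 x 18 x 18 mm, lying left of the box; origin under its middle. Must stay where it is.
- driver: bystander: small blue screwdriver, 145 x 17 x 18 mm, lying left of the box beyond the probe; origin under its middle. Must stay where it is.

How it is judged:
On the way:
1. the tens selector rests on 3 and the units selector on 6, with the toggle still off (value of joint selector_tens between 1.42 and 1.72 rad and value of joint selector_units between 2.99 and 3.29 rad and value of joint output_toggle below 0.3 rad), for 0.2 s.
At the end, for the whole second after the job is handed in: Tens selector resting on 3 and units selector on 6 (within 0.15 rad), toggle thrown to on (over 0.6 rad), the box flat, at rest and within 20 mm of where it stood, meter, board, probe and screwdriver within 20 mm of where they lay (value of joint selector_tens between 1.42 and 1.72 rad and value of joint selector_units between 2.99 and 3.29 rad and value of joint output_toggle above 0.6 rad and distance of each of decade_box, control_board, meter, probe_a, driver from where it was at the start of the episode below 0.02 m and angle between decade_box's own z axis and vertical below 0.05 rad and linear speed of decade_box below 0.01 m/s); the robot touches nothing.
It fails at once if the toggle is switched on while a selector is off its number (value of joint output_toggle above 0.4 rad and not (value of joint selector_tens between 1.42 and 1.72 rad and value of joint selector_units between 2.99 and 3.29 rad)).
It fails at once if the fingers pinch or press the box, a knob or the toggle with more than 25 N (contact force between the fingers and decade_box above 25 N).
It fails at once if the box is lifted, tipped or shoved more than 20 mm (height (world z) of decade_box above 0.01 m or angle between decade_box's own z axis and vertical above 0.06 rad or distance of decade_box from where it was at the start of the episode above 0.02 m).
It fails at once if the meter, board, probe or screwdriver is moved more than 20 mm or lifted (distance of any of control_board, meter, probe_a, driver from where it was at the start of the episode above 0.02 m).
It also fails if it takes over 72 s, if anything falls off the work surface, if the arm or the gripper's body presses on something with over 40 N, if the wrist force passes 120 N, or if a joint passes its speed limit or range.

## Working session

There is one attempt and no reset: what is moved stays moved. The work goes in short steps, Python scripts to look and compute and a tool call to move; the robot and the scene stay as the last step left them, time stands still between calls to the robot, and variables do not carry over. Pictures are saved under pics/ and viewed, at most 10 in all, crops included, and the job is handed in when it is done.

Besides the shell and the picture viewer there is one more tool, called after "Emit:" by a JSON object that holds its "fn" and its "kwargs". carry_out: Moves the arm, as the interface text tells. Its arguments: {"type":"object","properties":{"targets":{"type":"array"},"squeeze":{"type":"number"}},"required":["targets"]}

```bash
mkdir -p pics; ls; cat > h.py <<'E'
import numpy as np, cv2
from cell import get_state, viewer, manip
def snap(name, tag):
    d=viewer.read_camera(name); np.savez(f'{tag}.npz',**{k:np.asarray(v) for k,v in d.items()})
    cv2.imwrite(f'pics/{tag}.png', d['color'][:,:,::-1]); return d
def load(tag): return dict(np.load(f'{tag}.npz'))
def p3(d,u,v,z=None):
    """pixel -> world; on plane z if given, else by depth"""
    K=d['K'];r=d['rotation']@np.array([(u-K[0,2])/K[0,0],(v-K[1,2])/K[1,1],1.])
    if z is None: s=d['range_z'][int(round(v)),int(round(u))]
    else: s=(z-d['eye'][2])/r[2]
    return d['eye']+s*r
E
python3 - <<'E'
from h import *
s=get_state(); print(s)
d=snap('top','top0'); print(d['eye'],d['rotation'],d['K'])
d=snap('scene','sc0'); print(d['eye'])
a=cv2.imread('pics/top0.png');b=cv2.imread('pics/sc0.png')
cv2.imwrite('pics/both.png',cv2.resize(np.vstack([a,b]),None,fx=.78,fy=.78))
E
```

```text
pics
{'t': 0.0, 'qpos': array([-1.23503187e+00,  3.20291063e-01,  1.56570550e+00,  5.34057214e-06,
        1.25739924e+00, -2.00026842e-02]), 'qvel': array([ 0.00091474, -0.00113618, -0.00042874, -0.00092046,  0.00136298,
       -0.00187562]), 'joint_efforts': array([ 2.94467893e-03, -4.15523028e+01, -2.34161478e+01,  3.91610238e-04,
        7.92216364e-03,  3.22053936e-06]), 'tool_pos': array([ 0.20012177, -0.53854313,  0.23847245]), 'tcp_rot': array([-8.90761971e-04,  9.84220139e-01,  1.76946053e-01, -1.39243099e-04]), 'force': array([0.32559023, 0.21906987, 0.7816595 ]), 'torque': array([-0.01289277, -0.00313959,  0.00380887]), 'grip_force': 0.0, 'opening': 0.0850246802789048}
[0.37518293 0.09131552 1.54324178] [-0.05038111  0.71097035 -0.69965911  0.04959869] [[499.32366196   0.         262.15085387]
 [  0.         499.32366196 192.32923546]
 [  0.           0.           1.        ]]
[0.24436113 0.6228071  0.83140287]
```

View pics/top0.png

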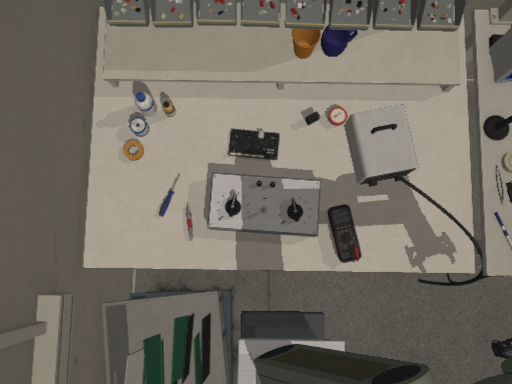

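The top view shows the box at about x 207–321, y 173–236. The knobs are near (233,207) and (295,211), the board is beyond the box, the meter is to the right, and the probe and driver are to the left. I'll enlarge it.

```bash
sed -i "s/r=d\['rotation'\]@/r=Rotation.from_quat(np.roll(d['rotation'],-1)).as_matrix()@/; 1a from scipy.spatial.transform import Rotation" h.py
python3 - <<'E'
from h import *
a=cv2.imread('pics/top0.png')[165:245,200:330]
cv2.imwrite('pics/c1.png',cv2.resize(a,None,fx=6,fy=6,interpolation=cv2.INTER_CUBIC))
d=load('top0')
for u,v in [(212,173),(321,179),(320,236),(208,231),(350,220),(160,250)]: print(u,v,p3(d,u,v),p3(d,u,v,.066))
E
```

```text
212 173 [0.64438706 0.24773887 0.05200327] [0.64186032 0.24627068 0.066     ]
321 179 [ 0.63965802 -0.08857928  0.00293751] [ 0.62883    -0.08121411  0.066     ]
320 236 [ 0.46195882 -0.0858986  -0.00142847] [ 0.45817085 -0.07816279  0.066     ]
208 231 [0.47169768 0.25997984 0.0006426 ] [0.46760851 0.25283381 0.066     ]
350 220 [ 0.50927371 -0.1717078   0.03974644] [ 0.50693226 -0.16711497  0.066     ]
160 250 [0.41101472 0.40492819 0.00343349] [0.40955878 0.39218527 0.066     ]
```

View pics/c1.png

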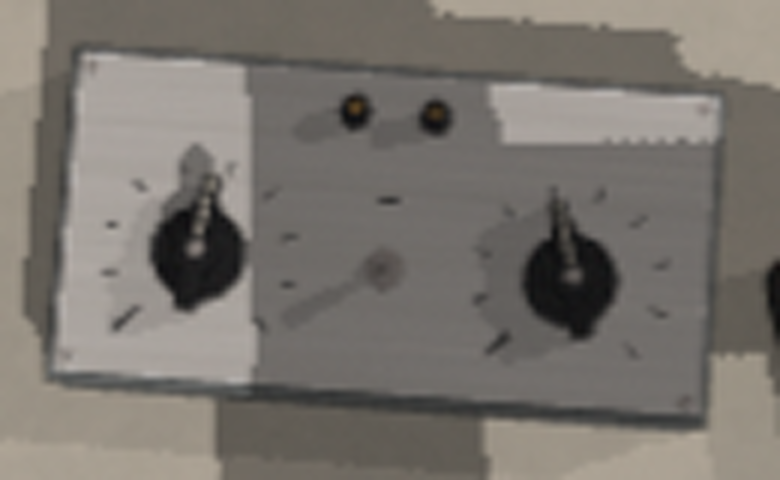

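The zero marks sit near-left on both dials. The tens pointer is about 10° right of box +x, so about click 5. The units pointer is about 14° left, so click 4. Next I'll fit the box pose.

```bash
cat >> h.py <<'E'
def fit(M,P):
    """2D rigid fit: world = c + R(yaw) M"""
    M=np.array(M,float);P=np.array(P,float)[:,:2]
    a=M@[1,1j];b=P@[1,1j];yaw=np.angle(np.vdot(a-a.mean(),b-b.mean()));c=b.mean()-a.mean()*np.exp(1j*yaw)
    return np.array([c.real,c.imag]),yaw,np.abs(b-c-a*np.exp(1j*yaw))
E
python3 - <<'E'
from h import *
d=load('top0'); f=lambda u,v,z:p3(d,200+u/6-.4,165+v/6-.4,z)
pts=[(80,48),(722,95),(708,415),(50,375)]
P=[f(u,v,.066) for u,v in pts]
c,y,r=fit([[.085,.165],[.085,-.165],[-.085,-.165],[-.085,.165]],P);print('corners',c,np.degrees(y),r)
P2=[f(195,248,.095),f(572,275,.095),f(355,106,.088),f(435,112,.088),f(125,317,.066),f(498,343,.066)]
m=.048*.7071
c,y,r=fit([[-.018,.092],[-.018,-.092],[.058,.02],[.058,-.02],[-.018-m,.092+m],[-.018-m,-.092+m]],P2);print(c,np.degrees(y),r)
print(P2)
for n,a,t,h in [('tens',(212,180),(185,300),(195,248)),('units',(555,190),(582,335),(572,275))]:
    for q in (t,h):
        v=f(*a,.095)-f(*q,.095); an=np.degrees(np.arctan2(v[1],v[0])-y); print(n,an,(135-an)/30)
print([round(float(d['range_z'][v,u]),3) for u,v in [(232,206),(295,211),(262,208),(250,190)]])
E
```

```text
corners [0.5528288  0.08695108] -2.9486045263261773 [0.00493482 0.00637746 0.00570541 0.00382848]
[0.55316782 0.08855505] -3.139800200277398 [0.00033994 0.00067123 0.00031454 0.00026481 0.00020609 0.00086061]
[array([0.53998047, 0.1816294 , 0.095     ]), array([ 0.52972387, -0.00180712,  0.095     ]), array([0.61232545, 0.10507135, 0.088     ]), array([0.60996718, 0.06567246, 0.088     ]), array([0.50840144, 0.21720763, 0.066     ]), array([0.49848081, 0.03264434, 0.066     ])]
tens -8.086656751912969 4.769555225063766
tens -9.435713957483328 4.814523798582778
units 14.045544455479451 4.031815184817352
units 14.803440558608274 4.006551981379724
[1.455, 1.454, 1.48, 1.486]
```

Box centre is (0.553, 0.0886) with yaw −3.1° and sub-mm residuals. I'll shut the fingers and turn the wrist so tool x is about normal to the tens pointer.

Emit:
{"fn": "carry_out", "kwargs": {"targets": [[[0,0,0],[0,0,-6.5],1],[[0,0,0],[0,0,-6.5],1],[[0,0,0],[0,0,-6.5],1],[[0,0,0],[0,0,-6.5],1],[[0,0,0],[0,0,-6.5],1],[[0,0,0],[0,0,-6.5],1],[[0,0,0],[0,0,-6.5],1],[[0,0,0],[0,0,-6.0],1]], "squeeze": 20}}

```text
t: 0.77
tool_pos: [0.2002, -0.5387, 0.2388]
tcp_rot: [-0.001, 0.808, 0.589, 0.0]
force: [0.0, -1.0, -0.3]
opening: -0.0001
grip_force: 0.0
```

```bash
cat >> h.py <<'E'
C=np.array([.5532,.0886]);YAW=np.radians(-3.14)
def box(x,y): c,s=np.cos(YAW),np.sin(YAW); return C+[c*x-s*y,s*x+c*y]
def tool(): 
    s=get_state();R=Rotation.from_quat(np.roll(s['tcp_rot'],-1)).as_matrix();return s,s['tool_pos'],R,np.degrees(np.arctan2(R[1,0],R[0,0]))
def go(p):
    """shift in cm, tool axes, to world point p; and the tool's yaw"""
    s,t,R,psi=tool(); print('t',round(s['t'],2),'tcp',t.round(4),'psi',round(psi,2),'tilt z',R[:,2].round(3),'F',s['force'].round(1),'open',round(s['opening'],4)); print('shift cm',((np.array(p)-t)@R*100).round(2))
E
python3 - <<'E'
from h import *
go([.53,.09,.25])
E
```

```text
t 0.77 tcp [ 0.2002 -0.5387  0.2388] psi 72.2 tilt z [-0.     0.001 -1.   ] F [ 0.  -1.  -0.3] open -0.0001
shift cm [69.94 12.18 -1.07]
```

Emit:
{"fn": "carry_out", "kwargs": {"targets": [[[3.5,0.6,0],[0,0,0],1],[[3.5,0.6,0],[0,0,0],1],[[3.5,0.6,0],[0,0,0],1],[[3.5,0.6,0],[0,0,0],1],[[3.5,0.6,0],[0,0,0],1],[[3.5,0.6,0],[0,0,0],1],[[3.5,0.6,0],[0,0,0],1],[[3.5,0.6,0],[0,0,0],1]]}}

```text
t: 1.43
tool_pos: [0.3332, -0.286, 0.2391]
tcp_rot: [-0.0, 0.81, 0.587, -0.0]
force: [0.7, -0.2, -0.2]
opening: -0.0002
grip_force: 0.0
```

Emit:
{"fn": "carry_out", "kwargs": {"targets": [[[3.5,0.6,0],[0,0,0],1],[[3.5,0.6,0],[0,0,0],1],[[3.5,0.6,0],[0,0,0],1],[[3.5,0.6,0],[0,0,0],1],[[3.5,0.6,0],[0,0,0],1],[[3.5,0.6,0],[0,0,0],1],[[3.5,0.6,0],[0,0,0],1],[[3.5,0.6,0],[0,0,0],1]]}}

```text
t: 2.1
tool_pos: [0.4659, -0.0348, 0.2391]
tcp_rot: [-0.0, 0.81, 0.587, -0.0]
force: [1.6, -0.5, 0.3]
opening: 0.0001
grip_force: 0.0
```

Emit:
{"fn": "carry_out", "kwargs": {"targets": [[[3.5,0.6,0],[0,0,0],1],[[3.5,0.6,0],[0,0,0],1],[[3.5,0.6,0],[0,0,0],1],[[2,0.4,0],[0,0,0],1],[[0,0,0],[0,0,0],1],[[0,0,0],[0,0,0],1],[[0,0,0],[0,0,0],1]]}}

```text
t: 2.68
tool_pos: [0.5247, 0.0748, 0.2388]
tcp_rot: [-0.0, 0.81, 0.587, -0.001]
force: [-0.6, 0.3, -0.7]
opening: 0.0003
grip_force: 0.0
```

```bash
python3 - <<'E'
from h import *
go([.53,.09,.25])
a=snap('wrist','w1');b=snap('scene','s1')
print(a['eye'],a['K'][0,0])
cv2.imwrite('pics/ws1.png',cv2.resize(np.vstack([a['color'],b['color']])[:,:,::-1],None,fx=.78,fy=.78))
E
```

```text
t 2.68 tcp [0.5247 0.0748 0.2388] psi 71.89 tilt z [-0.001 -0.001 -1.   ] F [-0.6  0.3 -0.7] open 0.0003
shift cm [ 1.6   0.03 -1.12]
[0.54656073 0.1391012  0.3739904 ] 326.25741738641165
```

View pics/ws1.png

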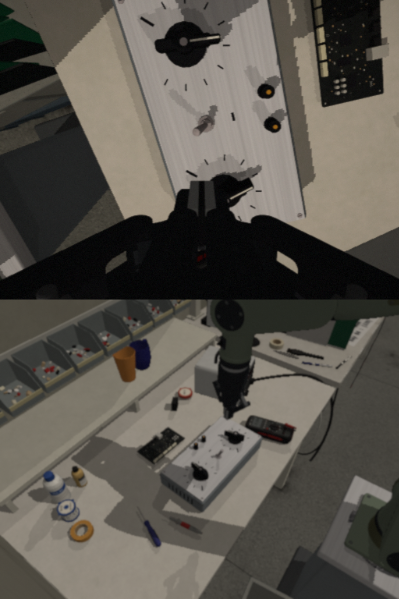

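The wrist view shows the tens knob at about (184,41) of the stacked picture with its pointer to the right, the toggle at (203,124) and the posts at (266,90) and (273,125). The shut fingertips are near (203,190). I'll enlarge to measure them.

```bash
python3 - <<'E'
from h import *
d=load('w1');a=d['color'][0:290,150:410,::-1]
a=cv2.convertScaleAbs(a,alpha=1.6,beta=15)
cv2.imwrite('pics/c2.png',cv2.resize(a,None,fx=2,fy=2,interpolation=cv2.INTER_CUBIC))
for u,v in [(250,237),(265,237),(250,250),(265,250),(257,235)]: print(u,v,p3(d,u,v).round(4))
E
```

```text
250 237 [0.5251 0.0858 0.2415]
265 237 [0.5314 0.0841 0.2423]
250 250 [0.5257 0.0864 0.2561]
265 250 [0.531  0.0836 0.254 ]
257 235 [0.5281 0.0853 0.2403]
```

View pics/c2.png

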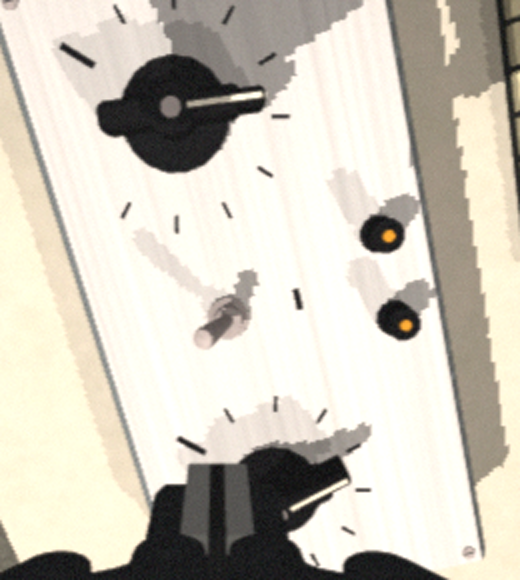

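```bash
python3 - <<'E'
from h import *
d=load('w1'); f=lambda u,v,z:p3(d,150+u/2-.25,u*0+v/2-.25,z)
m=.048
M=[];P=[]
for k,(u,v) in zip(range(10),[(77,55),(118,14),(173,3),(228,15),(267,59),(280,116),(265,172),(227,210),(176,224),(126,210)]):
    a=np.radians(135-30*k); M.append([-.018+m*np.cos(a),.092+m*np.sin(a)]);P.append(f(u,v,.066))
M+=[[.058,.02],[.058,-.02]];P+=[f(388,236,.088),f(405,325,.088)]
c,y,r=fit(M,P);print(c,np.degrees(y),(r*1000).round(1))
for a,q in [((263,96),(170,105)),((263,96),(188,104)),((348,482),(287,515))]:
    v=f(*a,.095)-f(*q,.095); an=np.degrees(np.arctan2(v[1],v[0])-y); print(an,(135-an)/30, np.linalg.norm(v))
print(f(170,105,.095),f(204,340,.104),f(263,96,.095))
E
```

```text
[0.55212905 0.08709106] -3.1875558259875065 [0.7 1.7 3.5 1.6 1.5 1.3 1.3 1.9 2.1 2.4 0.3 0.2]
-9.804547334485733 4.826818244482857 0.03693881461736269
-9.283628619813824 4.809454287327127 0.029796395678620517
16.338373273254714 3.955387557558176 0.03244956119634937
[0.53993727 0.18056394 0.095     ] [0.52358177 0.08806069 0.104     ] [0.57593049 0.17225947 0.095     ]
```

```bash
python3 - <<'E'
from h import *
d=load('w1');s,t,R,psi=tool()
for v in (231,232,234):
    K=d['K'];r=Rotation.from_quat(np.roll(d['rotation'],-1)).as_matrix()@np.array([(260-K[0,2])/K[0,0],(v-K[1,2])/K[1,1],1.])
    k=(.011-(d['eye']-t)@R[:,0])/(r@R[:,0]); print(v,((d['eye']+k*r-t)@R).round(4))
go([.5592,.1489,.13])
E
```

```text
231 [0.011  0.0011 0.0046]
232 [0.011  0.0011 0.0034]
234 [0.011  0.0011 0.0011]
t 2.78 tcp [0.5248 0.0743 0.2392] psi 71.81 tilt z [-0.001 -0.    -1.   ] F [ 0.1 -0.1  0.4] open 0.0001
shift cm [ 8.17  0.95 10.92]
```

Emit:
{"fn": "carry_out", "kwargs": {"targets": [[[2.7,0.32,0],[0,0,0],1],[[2.7,0.32,0],[0,0,0],1],[[2.7,0.32,2.7],[0,0,0],1],[[0,0,2.7],[0,0,0],1],[[0,0,2.7],[0,0,-5],1],[[0,0,2.8],[0,0,0],1],[[0,0,0],[0,0,0],1],[[0,0,0],[0,0,0],1]]}}

```text
t: 3.45
tool_pos: [0.5589, 0.1482, 0.1297]
tcp_rot: [-0.001, 0.784, 0.621, -0.001]
force: [0.7, 0.8, 1.0]
opening: 0.0002
grip_force: 0.0
```

```bash
python3 - <<'E'
from h import *
go([.5592,.1489,.085])
E
```

```text
t 3.45 tcp [0.5589 0.1482 0.1297] psi 76.8 tilt z [-0.003 -0.001 -1.   ] F [0.7 0.8 1. ] open 0.0002
shift cm [0.08 0.03 4.47]
```

Emit:
{"fn": "carry_out", "kwargs": {"targets": [[[0,0,1.5],[0,0,0],1],[[0,0,1.5],[0,0,0],1],[[0,0,1.0],[0,0,0],1],[[0,0,0.5],[0,0,0],1],[[0.3,0,0],[0,0,0],1],[[0.3,0,0],[0,0,0],1],[[0.2,0,0],[0,0,0],1],[[0.2,0,0],[0,0,0],1]]}}

```text
t: 4.12
tool_pos: [0.5627, 0.1589, 0.0863]
tcp_rot: [0.001, 0.783, 0.622, 0.0]
force: [0.0, -6.2, 1.9]
opening: -0.0002
grip_force: 3.3
```

Emit:
{"fn": "carry_out", "kwargs": {"targets": [[[0.185,0.11,0],[0,0,-4],1],[[0.185,0.11,0],[0,0,-4],1],[[0.185,0.11,0],[0,0,-4],1],[[0.185,0.11,0],[0,0,-4],1]]}}

```text
t: 4.45
tool_pos: [0.5678, 0.1655, 0.0863]
tcp_rot: [0.001, 0.688, 0.726, 0.0]
force: [0.3, -2.3, 1.6]
opening: -0.0
grip_force: 0.8
```

```bash
cat >> h.py <<'E'
def rel(kx,ky):
    """pusher in the knob frame: r along tool y, d along tool x"""
    s,t,R,psi=tool(); v=(t-np.array([kx,ky,t[2]]))@R*1000; print('t',round(s['t'],2),'z',t[2].round(4),'d',v[0].round(1),'r',v[1].round(1),'psi',psi.round(1),'F',s['force'].round(1))
E
python3 - <<'E'
from h import *
rel(.540,.181)
E
```

```text
t 4.45 z 0.0863 d -16.9 r 26.9 psi 93.1 F [ 0.3 -2.3  1.6]
```

Emit:
{"fn": "carry_out", "kwargs": {"targets": [[[0.185,0.11,0],[0,0,-4],1],[[0.185,0.11,0],[0,0,-4],1],[[0.185,0.11,0],[0,0,-4],1],[[0.185,0.11,0],[0,0,-4],1],[[0.185,0.11,0],[0,0,-4],1],[[0.185,0.11,0],[0,0,-4],1]]}}

```text
t: 4.95
tool_pos: [0.5718, 0.1766, 0.0861]
tcp_rot: [0.001, 0.522, 0.853, -0.001]
force: [-0.1, -4.0, 1.4]
opening: -0.0002
grip_force: 1.9
```

```bash
python3 - <<'E'
from h import *
rel(.540,.181)
a=snap('wrist','w2')['color'];b=snap('top','t2')['color'][165:245,200:330]
cv2.imwrite('pics/v2.png',np.vstack([a,cv2.resize(b,(330,203),interpolation=cv2.INTER_CUBIC)]if 0 else [a[140:],cv2.resize(b,(512,315),interpolation=cv2.INTER_CUBIC)])[:,:,::-1])
E
```

```text
t 4.95 z 0.0861 d -18.4 r 26.3 psi 117.1 F [-0.1 -4.   1.4]
```

View pics/v2.png

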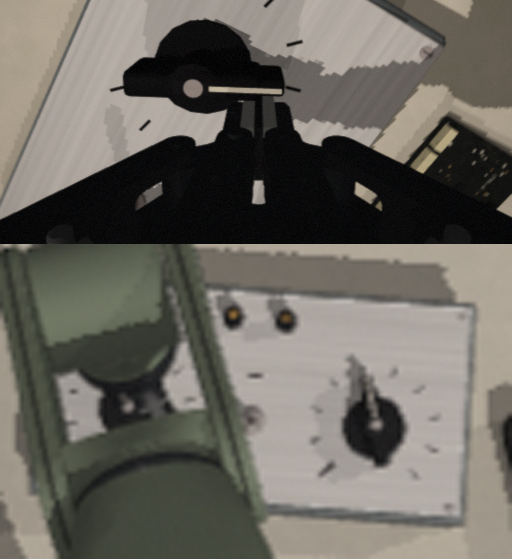

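The wrist view shows the pusher flush on the bar at (265,85), with the pointer about halfway between two marks. A bit further will snap it.

Emit:
{"fn": "carry_out", "kwargs": {"targets": [[[0.185,0.11,0],[0,0,-4],1],[[0.185,0.11,0],[0,0,-4],1],[[0,0,0],[0,0,0],1],[[0,0,0],[0,0,0],1]]}}

```text
t: 5.38
tool_pos: [0.5714, 0.1828, 0.0855]
tcp_rot: [0.0, 0.464, 0.886, 0.0]
force: [-0.1, -0.2, 0.4]
opening: -0.0
grip_force: 0.0
```

```bash
python3 - <<'E'
from h import *
rel(.540,.181)
a=snap('wrist','w3')['color']
cv2.imwrite('pics/v3.png',a[130:330,80:470,::-1])
E
```

```text
t 5.38 z 0.0855 d -16.4 r 26.9 psi 124.7 F [-0.1 -0.2  0.4]
```

View pics/v3.png

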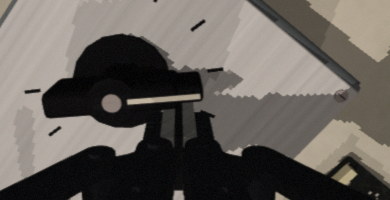

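It has snapped: force is zero and the pointer is a few degrees ahead of the finger, running from (112,103) to (200,97) in the crop. I'll back off, rise and measure.

Emit:
{"fn": "carry_out", "kwargs": {"targets": [[[-0.5,0,0],[0,0,0],1],[[-1,0,0],[0,0,0],1],[[0,0,-2],[0,0,5],1],[[-1,0,-3],[0,0,6],1],[[-2,0,-3],[0,0,6],1],[[-3,0,-3],[0,0,6],1],[[-3,0,0],[0,0,0],1],[[0,0,0],[0,0,0],1]]}}

```text
t: 6.1
tool_pos: [0.6108, 0.0806, 0.1973]
tcp_rot: [0.003, 0.632, 0.775, 0.001]
force: [0.0, -0.1, -0.8]
opening: -0.0001
grip_force: 0.0
```

```bash
python3 - <<'E'
from h import *
a=snap('wrist','w4')['color']
go([.53,.09,.19])
cv2.imwrite('pics/v4.png',cv2.convertScaleAbs(cv2.resize(a[0:290,120:440,::-1],None,fx=2,fy=2,interpolation=cv2.INTER_CUBIC),alpha=1.5))
E
```

```text
t 6.15 tcp [0.6093 0.0827 0.1957] psi 101.62 tilt z [ 0.002 -0.    -1.   ] F [-0.6  0.5  0.2] open -0.0001
shift cm [ 2.31 -7.63  0.55]
```

View pics/v4.png

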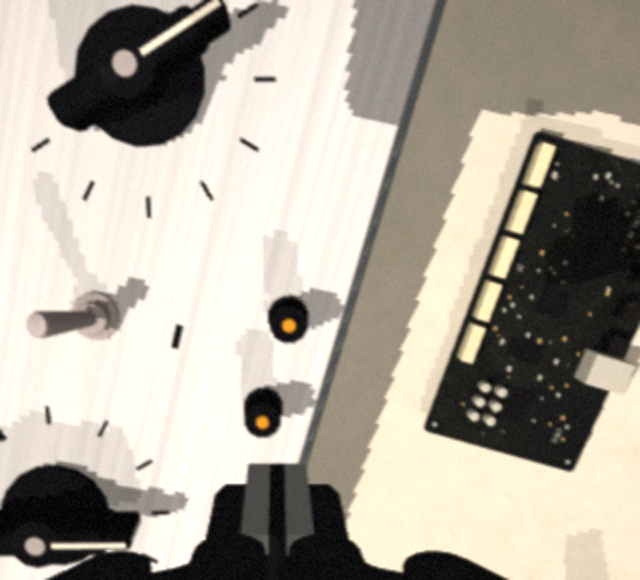

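The tens pointer runs from (142,52) to (222,4), close to the 3 mark at (248,10). The toggle still leans near, and the units knob is at lower left. Now for the exact angle.

```bash
python3 - <<'E'
from h import *
d=load('w4'); f=lambda u,v,z:p3(d,120+u/2-.25,v/2-.25,z)
m=.048;M=[];P=[]
for k,(u,v) in zip([4,5,6,7,8,9],[(265,78),(250,145),(206,190),(148,207),(88,190),(40,145)]):
    a=np.radians(135-30*k); M.append([-.018+m*np.cos(a),.092+m*np.sin(a)]);P.append(f(u,v,.066))
c,y,r=fit(M,P);print(c,np.degrees(y),(r*1000).round(1))
M+=[[.058,.02],[.058,-.02]];P+=[f(288,326,.088),f(262,423,.088)]
c,y,r=fit(M,P);print(c,np.degrees(y),(r*1000).round(1))
for a,q in [((222,4),(124,63)),((222,4),(142,52)),((128,545),(35,547))]:
    v=f(*a,.095)-f(*q,.095); an=np.degrees(np.arctan2(v[1],v[0]))+3.14; print(an,(135-an)/30, np.linalg.norm(v))
print(f(124,63,.095),f(35,547,.095))
E
```

```text
[0.55160496 0.08858522] -3.2908604225394207 [1.7 1.  0.9 0.7 1.3 1.7]
[0.55161791 0.0882338 ] -3.4687633032742267 [1.7 1.1 1.3 1.  1.4 1.5 1.1 1.4]
42.76960506801039 3.074346497732987 0.03720590266242886
42.69016578931209 3.076994473689597 0.030225930935785433
16.000345866284047 3.9666551377905317 0.03771981398844622
[0.53936786 0.18037622 0.095     ] [ 0.52900873 -0.0044411   0.095     ]
```

Tens reads 3.07, well within tolerance, and the box is unmoved. Units is at 4, and its axis is about (0.5295, −0.003).

```bash
python3 - <<'E'
from h import *
go([.5493,.0288,.086])
E
```

```text
t 6.15 tcp [0.6093 0.0827 0.1957] psi 101.62 tilt z [ 0.002 -0.    -1.   ] F [-0.6  0.5  0.2] open -0.0001
shift cm [-4.06 -6.99 10.96]
```

Emit:
{"fn": "carry_out", "kwargs": {"targets": [[[-1.4,-2.3,0],[0,0,0],1],[[-1.4,-2.3,0],[0,0,0],1],[[-1.3,-2.3,0],[0,0,0],1],[[0,0,3],[0,0,0],1],[[0,0,3],[0,0,0],1],[[0,0,2],[0,0,0],1],[[0,0,0],[0,0,0],1],[[0,0,0],[0,0,0],1]]}}

```text
t: 6.82
tool_pos: [0.5484, 0.0317, 0.1137]
tcp_rot: [-0.001, 0.63, 0.777, -0.001]
force: [0.0, -0.4, -0.0]
opening: 0.0
grip_force: 0.0
```

```bash
python3 - <<'E'
from h import *
go([.5493,.0288,.086]); rel(.5295,-.003)
E
```

```text
t 6.82 tcp [0.5484 0.0317 0.1137] psi 101.89 tilt z [-0.003  0.    -1.   ] F [ 0.  -0.4 -0. ] open 0.0
shift cm [-0.3   0.04  2.77]
t 6.82 z 0.1137 d 30.0 r 25.6 psi 101.9 F [ 0.  -0.4 -0. ]
```

Emit:
{"fn": "carry_out", "kwargs": {"targets": [[[0,0,1.2],[0,0,0],1],[[0,0,1.0],[0,0,0],1],[[0,0,0.6],[0,0,0],1],[[-0.4,0,0],[0,0,0],1],[[-0.4,0,0],[0,0,0],1],[[-0.3,0,0],[0,0,0],1],[[-0.2,0,0],[0,0,0],1]]}}

```text
t: 7.4
tool_pos: [0.5525, 0.0184, 0.0874]
tcp_rot: [0.0, 0.63, 0.776, 0.001]
force: [0.2, 5.6, -0.1]
opening: 0.0004
grip_force: 2.9
```

Emit:
{"fn": "carry_out", "kwargs": {"targets": [[[-0.185,0.11,0],[0,0,4],1],[[-0.185,0.11,0],[0,0,4],1],[[-0.185,0.11,0],[0,0,4],1],[[-0.185,0.11,0],[0,0,4],1],[[-0.185,0.11,0],[0,0,4],1],[[-0.185,0.11,0],[0,0,4],1]]}}

```text
t: 7.9
tool_pos: [0.5593, 0.0084, 0.0874]
tcp_rot: [0.0, 0.779, 0.627, 0.001]
force: [-0.5, 1.5, 0.2]
opening: -0.0001
grip_force: 0.8
```

```bash
python3 - <<'E'
from h import *
rel(.5295,-.003)
E
```

```text
t 7.9 z 0.0874 d 17.5 r 26.7 psi 77.7 F [-0.5  1.5  0.2]
```

Emit:
{"fn": "carry_out", "kwargs": {"targets": [[[-0.185,0.11,0],[0,0,4],1],[[-0.185,0.11,0],[0,0,4],1],[[-0.185,0.11,0],[0,0,4],1],[[-0.185,0.11,0],[0,0,4],1],[[-0.185,0.11,0],[0,0,4],1],[[-0.185,0.11,0],[0,0,4],1],[[-0.09,0.06,0],[0,0,2],1],[[0,0,0],[0,0,0],1]]}}

```text
t: 8.57
tool_pos: [0.5615, -0.0059, 0.0874]
tcp_rot: [0.0, 0.899, 0.437, 0.001]
force: [2.1, 0.2, 1.3]
opening: -0.0001
grip_force: 0.5
```

```bash
python3 - <<'E'
from h import *
rel(.5295,-.003)
E
```

```text
t 8.57 z 0.0874 d 17.5 r 26.9 psi 51.8 F [2.1 0.2 1.3]
```

Emit:
{"fn": "carry_out", "kwargs": {"targets": [[[-0.1,0.06,0],[0,0,2],1],[[0,0,0],[0,0,0],1],[[0.5,0,0],[0,0,0],1],[[1,0,0],[0,0,0],1],[[0,0,-2],[0,0,-6],1],[[1,0,-3],[0,0,-7],1],[[2,0,-4],[0,0,-7],1],[[0,-2,-4],[0,0,-7],1]]}}

```text
t: 9.23
tool_pos: [0.5702, 0.0375, 0.2122]
tcp_rot: [0.0, 0.781, 0.625, 0.001]
force: [0.8, 0.4, 0.8]
opening: -0.0
grip_force: 0.0
```

Emit:
{"fn": "carry_out", "kwargs": {"targets": [[[1,-3,0],[0,0,-7],1],[[1,-3,0],[0,0,-3],1],[[0,-2,0],[0,0,0],1],[[0,0,0],[0,0,0],1],[[0,0,0],[0,0,0],1]]}}

```text
t: 9.65
tool_pos: [0.4908, 0.0672, 0.2118]
tcp_rot: [0.0, 0.725, 0.688, 0.0]
force: [0.6, 0.3, 0.4]
opening: 0.0001
grip_force: 0.0
```

```bash
python3 - <<'E'
from h import *
a=snap('wrist','w5')['color'];b=snap('top','t5')['color'][165:245,200:330]
s,t,R,psi=tool();q=box(-.065,0);go([*q,.10]);print(q)
cv2.imwrite('pics/v5.png',np.vstack([a[:280],cv2.resize(b,(512,315),interpolation=cv2.INTER_CUBIC)])[:,:,::-1])
E
```

```text
t 9.75 tcp [0.4922 0.0667 0.2115] psi 86.91 tilt z [ 0.001 -0.    -1.   ] F [-0.4  0.3  0.8] open 0.0002
shift cm [ 2.52 -0.54 11.15]
[0.48829759 0.09216043]
```

View pics/v5.png

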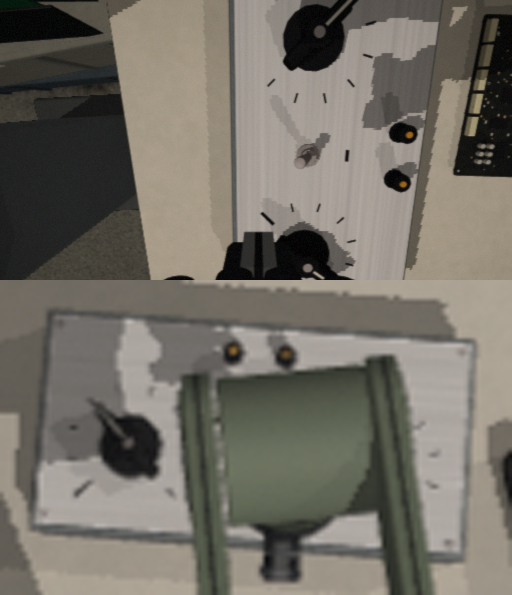

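The tens pointer sits on its mark, from (320,32) to (352,3). The units pointer, hub at (307,268), is partly hidden, so I'll shift 8 cm right for a proper look.

Emit:
{"fn": "carry_out", "kwargs": {"targets": [[[-2.7,0,0],[0,0,0],1],[[-2.7,0,0],[0,0,0],1],[[-2.6,0,0],[0,0,0],1],[[0,0,0],[0,0,0],1],[[0,0,0],[0,0,0],1]]}}

```text
t: 10.17
tool_pos: [0.4877, -0.0145, 0.2111]
tcp_rot: [-0.0, 0.727, 0.687, 0.0]
force: [1.0, -0.1, -0.2]
opening: -0.0002
grip_force: 0.0
```

```bash
python3 - <<'E'
from h import *
a=snap('wrist','w6')['color']
go([*box(-.065,0),.10])
cv2.imwrite('pics/v6.png',cv2.convertScaleAbs(cv2.resize(a[0:240,230:430,::-1],None,fx=2.5,fy=2.5,interpolation=cv2.INTER_CUBIC),alpha=1.5))
E
```

```text
t 10.22 tcp [ 0.4876 -0.0137  0.2111] psi 86.79 tilt z [ 0.  0. -1.] F [ 0.2  0.  -0.4] open 0.0004
shift cm [10.57 -0.52 11.11]
```

View pics/v6.png

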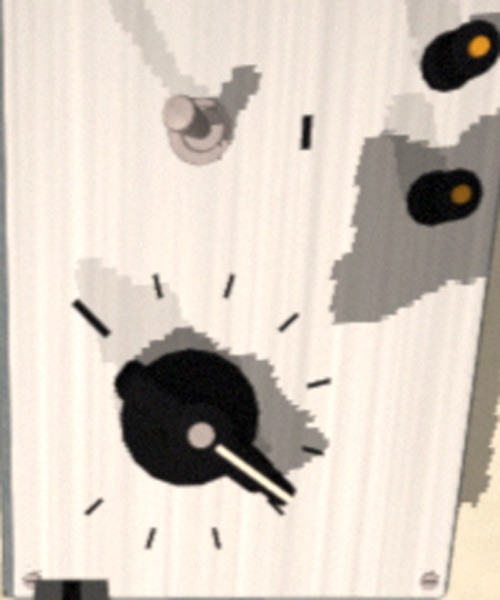

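The units pointer runs from (200,435) to (293,497), next to mark 6 at (276,506). The toggle tip is at (182,112).

```bash
python3 - <<'E'
from h import *
d=load('w6'); f=lambda u,v,z:p3(d,230+u/2.5-.3,v/2.5-.3,z)
m=.048;M=[];P=[]
for k,(u,v) in zip(range(10),[(90,317),(157,286),(229,286),(288,322),(318,383),(313,450),(276,506),(216,539),(151,538),(94,506)]):
    a=np.radians(135-30*k); M.append([-.018+m*np.cos(a),-.092+m*np.sin(a)]);P.append(f(u,v,.066))
M+=[[.058,.02],[.058,-.02]];P+=[f(480,46,.088),f(461,193,.088)]
c,y,r=fit(M,P);print(c,np.degrees(y),(r*1000).round(1))
for a,q in [((293,497),(200,435)),((293,497),(217,448))]:
    v=f(*a,.095)-f(*q,.095); an=np.degrees(np.arctan2(v[1],v[0]))+3.14; print(an,(135-an)/30, np.linalg.norm(v))
w=f(182,112,.104); v=w[:2]-c; print(w, v@[np.cos(y),np.sin(y)],v@[-np.sin(y),np.cos(y)])
E
```

```text
[0.55231044 0.08726351] -3.343605024657567 [0.1 2.2 2.  1.7 1.7 1.5 1.5 1.2 1.9 2.3 0.5 0.3]
-33.61947539703912 5.620649179901304 0.0368617297037953
-32.784278951410045 5.592809298380335 0.029921325838430945
[0.52429446 0.0888774  0.104     ] -0.028062419402227187 -2.2858531363967384e-05
```

Units has stuck at about 5.6, just past halfway with friction holding it. It needs a further push, so I'll go back beside the pointer.

Emit:
{"fn": "carry_out", "kwargs": {"targets": [[[0.7,2.6,0],[0,0,0],1],[[0.7,2.6,0],[0,0,0],1],[[0.7,2.6,0],[0,0,0],1],[[0,0,2],[0,0,6.8],1],[[0,0,2],[0,0,6.8],1],[[0,0,2],[0,0,6.8],1],[[0,0,2],[0,0,6.8],1],[[0,0,0],[0,0,6.8],1]]}}

```text
t: 10.88
tool_pos: [0.5637, 0.0046, 0.1269]
tcp_rot: [-0.002, 0.896, 0.443, -0.004]
force: [-0.5, 0.5, -0.3]
opening: -0.0002
grip_force: 0.0
```

Emit:
{"fn": "carry_out", "kwargs": {"targets": [[[0,0,0],[0,0,0],1],[[0,0,0],[0,0,0],1]]}}

```text
t: 11.05
tool_pos: [0.5664, 0.0042, 0.1312]
tcp_rot: [0.0, 0.894, 0.447, 0.0]
force: [0.7, 0.4, 0.3]
opening: 0.0003
grip_force: 0.0
```

```bash
python3 - <<'E'
from h import *
rel(.5295,-.003);go([.5666,.0029,.087])
E
```

```text
t 11.05 z 0.1312 d 27.9 r 25.2 psi 53.1 F [0.7 0.4 0.3]
t 11.05 tcp [0.5664 0.0042 0.1312] psi 53.12 tilt z [ 0.  0. -1.] F [0.7 0.4 0.3] open 0.0003
shift cm [-0.1   0.09  4.42]
```

Down, close in slowly, then about 8° of arc.

Emit:
{"fn": "carry_out", "kwargs": {"targets": [[[0,0,1.6],[0,0,0],1],[[0,0,1.6],[0,0,0],1],[[0,0,1.2],[0,0,0],1],[[-0.4,0.1,0],[0,0,0],1],[[-0.4,0,0],[0,0,0],1],[[-0.2,0,0],[0,0,0],1],[[-0.1,0,0],[0,0,0],1],[[0,0,0],[0,0,0],1]]}}

```text
t: 11.72
tool_pos: [0.5604, -0.0063, 0.0884]
tcp_rot: [0.001, 0.895, 0.445, 0.001]
force: [-0.5, 0.5, -0.7]
opening: 0.0004
grip_force: 0.0
```

Emit:
{"fn": "carry_out", "kwargs": {"targets": [[[-0.14,0.08,0],[0,0,3],1],[[-0.14,0.08,0],[0,0,3],1],[[-0.14,0.08,0],[0,0,3],1],[[0,0,0],[0,0,0],1]]}}

```text
t: 12.05
tool_pos: [0.5594, -0.011, 0.088]
tcp_rot: [0.0, 0.928, 0.373, 0.001]
force: [0.2, -0.2, 0.4]
opening: 0.0002
grip_force: 0.0
```

```bash
python3 - <<'E'
from h import *
rel(.5295,-.003)
a=snap('wrist','w7')
E
```

```text
t 12.05 z 0.088 d 16.1 r 26.5 psi 43.8 F [ 0.2 -0.2  0.4]
```

```bash
cat >> h.py <<'E'
def knob(d,ax):
    """pointer angle in clicks: from the white line, and from the bar's outline (depth), seen from axis ax"""
    v,u=np.mgrid[:384,:512];K=d['K'];R=Rotation.from_quat(np.roll(d['rotation'],-1)).as_matrix()
    r=np.stack([(u-K[0,2])/K[0,0],(v-K[1,2])/K[1,1],np.ones(u.shape)],-1)@R.T
    P=d['eye']+r*d['range_z'][...,None]; rho=np.hypot(P[...,0]-ax[0],P[...,1]-ax[1])
    top=(abs(P[...,2]-.095)<.006)&(rho<.04); g=d['color'].mean(-1)
    w=top&(g>100)&(rho>.008); hub=top&(g>60)&(rho<.007)
    Q=P[w][:,:2]; c,s,vt=np.linalg.svd(Q-Q.mean(0)); a=vt[0]*np.sign(vt[0]@(Q.mean(0)-ax))
    an=np.degrees(np.arctan2(a[1],a[0])); print('line n',w.sum(),'len mm',(np.ptp((Q-Q.mean(0))@a)*1000).round(1),'off-axis mm',(np.cross(a,Q.mean(0)-ax)*1000).round(1),'click',((135-an-3.2)/30).round(2),'hub',P[hub][:,:2].mean(0).round(4) if hub.any() else None)
E
python3 - 2>/dev/null <<'E'
from h import *
for t in ('w1','w2','w3','w4'): print(t); knob(load(t),(.540,.181))
for t in ('w4','w6','w7'): print(t); knob(load(t),(.5293,-.0035))
E
```

```text
w1
line n 43 len mm 11.8 off-axis mm -0.4 click 4.79 hub [0.5399 0.1799]
w2
line n 347 len mm 63.3 off-axis mm -1.9 click 3.48 hub [0.5403 0.1802]
w3
line n 349 len mm 63.0 off-axis mm -1.7 click 3.01 hub [0.5404 0.1802]
w4
line n 176 len mm 67.7 off-axis mm -0.8 click 2.96 hub [0.5401 0.1806]
w4
line n 135 len mm 65.6 off-axis mm -3.6 click 3.76 hub [ 0.5293 -0.0033]
w6
line n 105 len mm 29.2 off-axis mm -0.2 click 5.69 hub [ 0.5293 -0.0036]
w7
```

```bash
python3 - <<'E'
from h import *
d=load('w7'); ax=np.array([.5293,-.0035])
v,u=np.mgrid[:384,:512];K=d['K'];R=Rotation.from_quat(np.roll(d['rotation'],-1)).as_matrix()
P=d['eye']+(np.stack([(u-K[0,2])/K[0,0],(v-K[1,2])/K[1,1],np.ones(u.shape)],-1)@R.T)*d['range_z'][...,None]
rho=np.hypot(*(P[...,:2]-ax).transpose(2,0,1)); top=(abs(P[...,2]-.095)<.006)&(rho<.042)
g=d['color'].mean(-1); print(top.sum(),np.percentile(g[top],[5,50,90,95,99]))
for th in (45,60,80):
    w=top&(g>th)&(rho>.009)&(rho<.036); 
    if w.sum()>10:
        Q=P[w][:,:2]-ax; a=np.degrees(np.arctan2(Q[:,1],Q[:,0])); print(th,w.sum(),np.percentile(a,[10,50,90]),'click',(131.8-np.median(a))/30)
E
```

```text
1082 [ 1.66666667  8.66666667 48.33333333 49.33333333 51.73      ]
45 88 [3.88870339 5.49336861 7.2014464 ] click 4.210221046435171
```

Emit:
{"fn": "carry_out", "kwargs": {"targets": [[[0.5,0,0],[0,0,0],1],[[1,0,0],[0,0,0],1],[[0,0,-3],[0,0,-7],1],[[0,0,-4],[0,0,-7],1],[[0,-2,-3],[0,0,-7],1],[[0,-3,-2],[0,0,-7],1],[[-1,-2,0],[0,0,-7],1],[[-1,-2,0],[0,0,-7],1]]}}

```text
t: 12.77
tool_pos: [0.4826, 0.0151, 0.2091]
tcp_rot: [0.001, 0.729, 0.685, 0.002]
force: [-0.2, -0.0, 0.3]
opening: -0.0
grip_force: 0.0
```

Emit:
{"fn": "carry_out", "kwargs": {"targets": [[[-1.5,0,0],[0,0,0],1],[[0,0,0],[0,0,0],1],[[0,0,0],[0,0,0],1]]}}

```text
t: 13.02
tool_pos: [0.4817, -0.0009, 0.2078]
tcp_rot: [0.0, 0.732, 0.681, 0.001]
force: [-0.1, -0.4, 0.8]
opening: -0.0
grip_force: 0.0
```

```bash
python3 - 2>&1 <<'E' | grep -v Warn
from h import *
go([*box(-.065,0),.11]); knob(snap('wrist','w8'),(.5293,-.0035)); a=load('w8')['color']
cv2.imwrite('pics/v8.png',cv2.convertScaleAbs(a[:,:,::-1],alpha=1.5))
E
```

```text
t 13.02 tcp [ 0.4817 -0.0009  0.2078] psi 85.85 tilt z [ 0.002  0.    -1.   ] F [-0.1 -0.4  0.8] open -0.0
shift cm [ 9.33 -0.03  9.78]
line n 102 len mm 29.8 off-axis mm -0.4 click 5.98 hub [ 0.5293 -0.0038]
```

Units now reads 5.98 and tens about 3.0. Next is the toggle: first above a point 65 mm to the near side of the panel centre.

Emit:
{"fn": "carry_out", "kwargs": {"targets": [[[3.1,0,0],[0,0,0],1],[[3.1,0,0],[0,0,0],1],[[3.1,0,0],[0,0,0],1],[[0,0,3],[0,0,0],1],[[0,0,3],[0,0,0],1],[[0,0,2],[0,0,0],1],[[0,0,0],[0,0,0],1],[[0,0,0],[0,0,0],1]]}}

```text
t: 13.73
tool_pos: [0.4878, 0.0921, 0.1266]
tcp_rot: [-0.001, 0.732, 0.681, -0.001]
force: [-0.2, 0.1, 1.1]
opening: -0.0001
grip_force: 0.0
```

```bash
python3 - 2>&1 <<'E' | grep -v Warn
from h import *
go([*box(-.065,0),.096]); knob(snap('wrist','w9'),(.540,.1803))
E
```

```text
t 13.73 tcp [0.4878 0.0921 0.1266] psi 85.92 tilt z [-0.002 -0.    -1.   ] F [-0.2  0.1  1.1] open -0.0001
shift cm [0.01 0.05 3.06]
line n 110 len mm 10.9 off-axis mm -0.6 click 2.98 hub [0.5404 0.1801]
```

Tens confirmed at 2.98. I'll lower and push the toggle away gently.

Emit:
{"fn": "carry_out", "kwargs": {"targets": [[[0,0,1.5],[0,0,0],1],[[0,0,1.5],[0,0,0],1],[[0,0,0],[0,0,0],1],[[0,0.7,0],[0,0,0],1],[[0,0.7,0],[0,0,0],1],[[0,0.4,0],[0,0,0],1],[[0,0.4,0],[0,0,0],1],[[0,0.3,0],[0,0,0],1]]}}

```text
t: 14.45
tool_pos: [0.5116, 0.0899, 0.0984]
tcp_rot: [-0.001, 0.732, 0.681, -0.001]
force: [-2.4, 0.2, 1.9]
opening: 0.0002
grip_force: 1.4
```

Emit:
{"fn": "carry_out", "kwargs": {"targets": [[[0,0.3,0],[0,0,0],1],[[0,0.3,0],[0,0,0],1],[[0,0.3,0],[0,0,0],1],[[0,0.3,0],[0,0,0],1]]}}

```text
t: 14.78
tool_pos: [0.5257, 0.0888, 0.0975]
tcp_rot: [0.001, 0.732, 0.681, 0.001]
force: [1.2, -1.0, -0.2]
opening: -0.0
grip_force: 0.0
```

Emit:
{"fn": "carry_out", "kwargs": {"targets": [[[0,0.2,0],[0,0,0],1],[[0,0.2,0],[0,0,0],1],[[0,0,0],[0,0,0],1]]}}

```text
t: 15.03
tool_pos: [0.527, 0.0886, 0.0972]
tcp_rot: [-0.002, 0.732, 0.681, -0.002]
force: [-5.8, 0.1, 5.0]
opening: -0.0001
grip_force: 3.4
```

```bash
python3 - <<'E'
from h import *
go([*box(-.022,0),.096])
E
```

```text
t 15.03 tcp [0.527  0.0886 0.0972] psi 85.86 tilt z [-0.004  0.    -1.   ] F [-5.8  0.1  5. ] open -0.0001
shift cm [0.15 0.42 0.12]
```

It snapped over and the finger now touches the thrown bat. I'll back off, rise and check.

Emit:
{"fn": "carry_out", "kwargs": {"targets": [[[0,-0.5,0],[0,0,0],1],[[0,-1.5,0],[0,0,0],1],[[0,-2,0],[0,0,0],1],[[0,0,-3],[0,0,0],1],[[0,0,-4],[0,0,0],1],[[-2.5,0,-4],[0,0,0],1],[[-2.5,0,0],[0,0,0],1],[[0,0,0],[0,0,0],1]]}}

```text
t: 15.7
tool_pos: [0.4865, 0.0419, 0.2051]
tcp_rot: [0.003, 0.733, 0.681, 0.002]
force: [-0.3, -0.5, -0.3]
opening: 0.0006
grip_force: 0.0
```

Emit:
{"fn": "carry_out", "kwargs": {"targets": [[[0,0,0],[0,0,0],1],[[0,0,0],[0,0,0],1]]}}

```text
t: 15.87
tool_pos: [0.4849, 0.0446, 0.202]
tcp_rot: [-0.0, 0.732, 0.681, -0.0]
force: [0.6, -0.6, 0.2]
opening: 0.0005
grip_force: 0.0
```

```bash
python3 - 2>&1 <<'E' | grep -v Warn
from h import *
d=snap('wrist','w10');go([.5,0,.2])
for ax in ((.540,.1803),(.5293,-.0038)): knob(d,ax)
cv2.imwrite('pics/v10.png',cv2.convertScaleAbs(d['color'][:,:,::-1],alpha=1.5))
E
```

```text
Q=P[w][:,:2]; c,s,vt=np.linalg.svd(Q-Q.mean(0)); a=vt[0]*np.sign(vt[0]@(Q.mean(0)-ax))
  ret = um.true_divide(
  an=np.degrees(np.arctan2(a[1],a[0])); print('line n',w.sum(),'len mm',(np.ptp((Q-Q.mean(0))@a)*1000).round(1),'off-axis mm',(np.cross(a,Q.mean(0)-ax)*1000).round(1),'click',((135-an-3.2)/30).round(2),'hub',P[hub][:,:2].mean(0).round(4) if hub.any() else None)
t 15.92 tcp [0.4849 0.0449 0.2018] psi 85.89 tilt z [-0.001  0.    -1.   ] F [-0.3 -0.3 -0.7] open 0.0001
shift cm [-4.37  1.83  0.17]
Traceback (most recent call last):
  File "h.py", line 37, in knob
    an=np.degrees(np.arctan2(a[1],a[0])); print('line n',w.sum(),'len mm',(np.ptp((Q-Q.mean(0))@a)*1000).round(1),'off-axis mm',(np.cross(a,Q.mean(0)-ax)*1000).round(1),'click',((135-an-3.2)/30).round(2),'hub',P[hub][:,:2].mean(0).round(4) if hub.any() else None)
                                                                           ~~~~~~^^^^^^^^^^^^^^^^^
ValueError: zero-size array to reduction operation maximum which has no identity
```

The tens knob was simply out of frame, so I'll save the picture from the stored shot.

```bash
python3 - 2>/dev/null <<'E'
from h import *
d=load('w10'); cv2.imwrite('pics/v10.png',cv2.convertScaleAbs(d['color'][:,:,::-1],alpha=1.5)); knob(d,(.5293,-.0038))
E
```

```text
line n 91 len mm 28.8 off-axis mm -0.1 click 6.0 hub [ 0.5295 -0.0037]
```

View pics/v10.png

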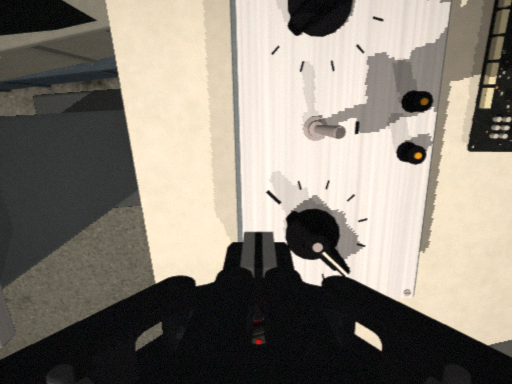

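The toggle now leans to the posts, tip at (340,131) beyond its bushing at (315,128). The units pointer is on 6, nothing is touched and the box is in place.

```bash
python3 -c "
from h import *
print(manip.job_done())"
```

```text
the job is handed in; nothing more can be done
None
```

The decade box is set to 36 (tens on 3, units on 6), the toggle was then thrown to on, and the job is handed in with the arm clear of everything, though the hand-in returned no verdict.

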